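# Clear the fixture and lay in a neck-holder bow

## Task

Get the neck-holder bow ready for its clamp to be fitted: someone has left the long black case lying over the fixture and a wooden comb lying over the bow, so first put both of them away flat and side by side on the floor of the wooden tray. Then lay the U-shaped bow in the fixture, its two arms in the two notches and on the rest bar, with both brass ends within about a centimetre of the end stops, and let go. Set everything down without dropping it, and leave the tins, bottles, jar, pot and harmonica where they stand.

Things in the scene. Friction and masses are not known exactly. Their poses are not given: they have to be found in the camera images.
- fixture: Bench fixture, fixed: plywood board 200 (its x) x 216 (y) x 15 mm, origin at the centre of its underside, z up. Two aluminium saddle blocks at x = +50, y = +75 and -75 mm, each with an open notch along x; behind them two dark end stops; a rest bar across the -x part. The seated bow's ends point to +x, its crown overhangs the board's -x edge by about 20 mm.
- notch_left (a point): Middle of the notch floor in the saddle at fixture y = +75 mm, 45 mm above the fixture's origin. Block 24 (x) x 40 mm (y), top 59 mm above the origin; notch 14 mm wide, flared to 26 at the top.
- notch_right (a point): The same for the saddle at fixture y = -75 mm.
- stop_left (a point): Middle of the stop face at fixture x = +85, y = +75 mm, at tube height (49.5 mm): dark steel plate 40 mm wide in y, 10 thick, top 59 mm above the fixture's origin. Between the two stops and the two saddles the middle is free.
- stop_right (a point): The same for the stop at fixture y = -75 mm.
- rest_bar (a point): Middle of the top of the plain aluminium rest bar at fixture x = -70 mm, 190 mm long in y, 14 wide, top 45 mm above the fixture's origin, level with the notch floors.
- bow: Neck-holder bow: flat U of 9 mm round tube, 70 g, starting flat on the bench. Origin on its underside at the middle of the U, z up. Crown along y at x = -100 mm; two straight steel arms along x at y = +75 and -75 mm, from x = -70 to the brass ends at +100. Centre of mass about 70 mm from the crown.
- bow_crown (a point): Middle of the crown (black rubber sleeve, straight for 90 mm), on the tube's centre line, 4.5 mm above the bow's underside. The place to grip, closing along the bow's x.
- bow_end_left (a point): Tip of the arm at bow y = +75 mm, on the tube's centre line
- bow_end_right (a point): Tip of the arm at bow y = -75 mm, on the tube's centre line
- case: Long closed black instrument case, 200 (its x) x 48 (y) x 32 mm (z), about 0.25 kg; origin at the centre of its underside. It starts lying across the two saddle blocks of the fixture.
- comb: Wooden harmonica comb, a flat slotted strip 150 (its x) x 30 (y) x 10 mm (z), about 45 g; origin at the centre of its underside. It starts lying across the two arms of the bow, 9 mm above the bench.
- tray: Brown wooden carrying tray, fixed, 190 (its x) x 250 (y) mm outside, walls 6 mm thick and 14 mm high, floor 6 mm above the origin, which is the centre of its underside. Only the blue tin stands in it; case and comb fit side by side, their lengths along the tray's y.
- rivet_tin: Bystander to leave alone. Round brass tin, 33 mm across, 20 high, standing between the two arm ends of the bow. Origin at the centre of its underside.
- screw_tin: Bystander to leave alone. Round red tin, 33 mm across, 20 high, standing on the fixture's board between the rest bar and the saddles, lower than the notch floors, so it may stay there under the bow.
- pin_tin: Bystander to leave alone. Round blue tin, 33 mm across, 20 high, standing on the tray's floor near its +y end (85 to 100 mm from the middle), anywhere across it: case and comb must go beside or clear of it. Origin at the centre of its underside.
- harmonica: Bystander to leave alone. Small steel harmonica, 102 x 27 x 20 mm, lying on the bench towards the robot.
- wax_jar: Bystander to leave alone. Amber jar with black cap, 50 mm across, 60 high, on the bench towards the robot.
- glue_bottle: Bystander to leave alone. White glue bottle with blue band and red nozzle, 44 mm across, 130 high, beyond the fixture.
- oil_bottle: Bystander to leave alone. Green oil bottle with yellow cap, 48 mm across, 120 high, beyond the fixture.
- brush_pot: Bystander to leave alone. Blue pot with brushes, 60 mm across, pot 75 high, brushes to about 175, beyond the fixture.

How it is judged (in metres and radians):
On the way, in this order (a step that is already met when the one before it is completed fails the run):
1. the case and the comb both lie flat in the tray, let go (x of case in the frame of tray between -0.085 and 0.085 m and y of case in the frame of tray between -0.115 and 0.115 m and z of each of case, comb in the frame of tray below 0.009 m and angle between each of case, comb's own z axis and vertical below 0.06 rad and linear speed of each of case, comb below 0.02 m/s and contact force between each of case, comb and the fingers below 0.05 N and x of comb in the frame of tray between -0.085 and 0.085 m and y of comb in the frame of tray between -0.115 and 0.115 m), for 0.2 s.
2. after that the bow lies in both notches and on the rest bar, close to the stops, let go (x of bow_end_left in the frame of fixture between 0.073 and 0.089 m and y of bow_end_left in the frame of fixture between 0.069 and 0.081 m and z of bow_end_left in the frame of fixture between 0.046 and 0.0535 m and x of bow_end_right in the frame of fixture between 0.073 and 0.089 m and y of bow_end_right in the frame of fixture between -0.081 and -0.069 m and z of bow_end_right in the frame of fixture between 0.046 and 0.0535 m and angle between bow's own z axis and vertical below 0.035 rad and linear speed of bow below 0.02 m/s and contact force between bow and the fingers below 0.05 N), for 0.2 s.
At the end, for the whole second after the job is handed in: Case and comb lie flat on the tray floor; the bow lies level (2 degrees) in the fixture, both arms down on the notch floors (within 6 mm of the notch middle), both tips 0 to 12 mm short of the stop faces; all let go and at rest (all of step 1 and all of step 2); the robot touches nothing.
It fails at once if a tin, bottle, jar, pot or the harmonica is pushed more than 25 mm from where it stood, or knocked over (distance of any of pin_tin, rivet_tin, screw_tin, harmonica, wax_jar, glue_bottle, oil_bottle, brush_pot from where it was at the start of the episode above 0.025 m or angle between any of pin_tin, rivet_tin, screw_tin, harmonica, wax_jar, glue_bottle, oil_bottle, brush_pot's own z axis and vertical above 0.5 rad).
It fails at once if the bow is dropped (as in a free fall of 25 mm: faster than 0.7 m/s with no finger on it) (linear speed of bow above 0.7 m/s and contact force between bow and the fingers below 0.05 N).
It fails at once if the case is dropped (as in a free fall of 25 mm: faster than 0.7 m/s with no finger on it) (linear speed of case above 0.7 m/s and contact force between case and the fingers below 0.05 N).
It fails at once if the comb is dropped (as in a free fall of 25 mm: faster than 0.7 m/s with no finger on it) (linear speed of comb above 0.7 m/s and contact force between comb and the fingers below 0.05 N).
It also fails if it takes over 70 s, if anything falls off the work surface, if the arm or the gripper's body presses on something with over 40 N, if the wrist force passes 120 N, or if a joint passes its speed limit or range.

## Robot

A 7-joint arm with a two-finger parallel gripper is mounted at the origin on the work surface. World frame = base frame: x ahead of the robot, y to its left, z up, the work surface at z = 0. Lengths are in m, angles in degrees, forces in N, time in s.
With the tool pointing down it reaches from about 0.425 to 0.875 m from the base axis. Payload 4.7 kg.
Tool frame: the origin (TCP) lies midway between the tips of the shut fingers; the grasp point (between the pads) lies env.grip_point_offset behind it (env.grip_point_offset is the distance from the TCP to the grasp point, in m); z points along the fingers, y is the line along which they close (so a half turn about z gives the same grasp; the last joint's range is limited). The gripper opens to 87 mm and grips with 3 to 60 N. Pads are 19 mm wide; open, the fingers measure 117 mm over their backs; the gripper's body (75 mm by 190 mm) begins 51 mm behind the grasp point.
Start: joints at [-71.156, 18.392, -4.016, 83.108, 1.295, 78.541, -3.26], TCP at [0.201, 0.618, 0.223] pointing down, gripper open.
Joint ranges: [-163.93, 163.93], [-17.29, 119.83], [-79.2, 71.16], [3.27, 140.29], [-89.18, 269.18], [5.43, 117.66], [-154.24, 154.24]. Speed limits (degrees/s): [147.25, 147.25, 180, 180, 180, 180, 180].

## Interface

Orientations are given as [roll, pitch, yaw] about the fixed x, y, z axes, in that order (R = Rz(yaw) Ry(pitch) Rx(roll)).
In Python, from cell import env gives the robot as it stands.
- The arm moves only by the shell command python3 -m creep 'ROWS' [FORCE]. ROWS is a JSON object of lists of equal length, an entry for each row: "translation": the shift along the tool's x, y, z in units of 0.08 m (1.0 is 0.08 m), a list of three; "turn": the turn, a rotation vector about the tool's x, y, z in units of 180 degrees (1.0 is 180 degrees), a list of three; "grip": the opening, from 0 (shut) to 1 (fully open). In form: {"translation": [[x, y, z], ...], "turn": [[ax, ay, az], ...], "grip": [grip, ...]}. A call has 1 to 5 rows; each row shifts and turns the commanded pose from where the row before left it, along the tool's axes as they then stand; what a row does not reach is not made up. A row lasts 1/8 s, in which the tool goes at most 62.5 mm and 10.7 degrees, less where a joint would pass 70% of its speed; a pose out of reach is approached as far as the arm can. A call with a number of a shift or a turn outside -1 to 1 is refused whole. A call with a gripper value outside its range is refused whole. The fingers move at their own pace and stop on an object; FORCE is the grip in N (left out, the last holds). Time passes only in rows, so rows that do not move let the fingers close. It gives the time, the measured TCP pose, the force, the opening and the grip force at its end, in the units of the state.
- env.get_obs(): the state, without advancing time (a new reading comes with each control period).
- env.read_camera(name): name is "side" or "top" or "wrist"; returns a dict with "frame" (420x560x3 uint8, red, green, blue), "z_map" (420x560 float32, m along the optical axis (not along the pixel's ray), 0 where there is no reading), "K" (3x3 intrinsics, pixels), "rvec" (rotation vector, rad) and "tvec" (3), from world to camera coordinates, as OpenCV has them. Camera axes: x right, y down, z forward; pixel columns grow to the right and rows downward; lengths in m; the calibration is good to about 2 mm. A picture is of the moment at which its call begins.
- env.sign_off(): hands the job in; it is judged then, once.
The state is a dict: "time_s": time; "qpos": joint angles; "joint_velocities": joint speeds; "effort": joint torques, N m; "tool_pos": TCP position; "tool_rot": TCP orientation; "force": force on the tool from outside, world axes, zero at the start; "wrist_torque": the same for the moment, N m; "grip_width": finger opening in m; "grasp_force": force on a finger pad.
Only numpy, scipy, OpenCV 4.12 (cv2) and the standard library are available. Lean on these libraries where they do the work, as an engineer would, in place of code of your own. Each camera call takes 0.05 s, during which the arm holds its last target. There are 200 camera calls.

## Working session

There is one attempt and no reset: what is moved stays moved. The work goes in short steps, Python scripts to look and compute and a shell command to move; the robot and the scene stay as the last step left them, time stands still between calls to the robot, and variables do not carry over. Pictures are saved under pics/ and viewed, at most 10 in all, crops included, and the job is handed in when it is done.

```bash
mkdir -p pics; ls; cat > h.py <<'E'
import numpy as np, cv2
from cell import env
from scipy.spatial.transform import Rotation as R
def cam(n):
    c=env.read_camera(n); Rm=cv2.Rodrigues(np.array(c["rvec"],float))[0]; t=np.array(c["tvec"],float).ravel()
    z=c["z_map"]; K=np.array(c["K"]); v,u=np.mgrid[:z.shape[0],:z.shape[1]]
    p=np.stack([(u-K[0,2])/K[0,0]*z,(v-K[1,2])/K[1,1]*z,z],-1)
    return c["frame"],(p-t)@Rm,z,(K,Rm,t)
def onplane(cal,uv,h):
    K,Rm,t=cal; d=Rm.T@np.linalg.inv(K)@np.array([uv[0],uv[1],1.]); o=-Rm.T@t
    return o+d*(h-o[2])/d[2]
def save(n,f): cv2.imwrite("pics/"+n,cv2.cvtColor(f,cv2.COLOR_RGB2BGR))
E
python3 - <<'E'
from h import *
for n in("top","side"):
    f,P,z,cal=cam(n); save(n+"0.png",f); np.savez(n+"0.npz",f=f,P=P,K=cal[0],Rm=cal[1],t=cal[2])
    print(n,-cal[1].T@cal[2],(z>0).mean())
o=env.get_obs(); print(o["tool_pos"],o["tool_rot"],o["grip_width"],env.grip_point_offset)
E
```

```text
pics
top [0.34721374 0.0202637  1.60489894] 0.9962372448979592
side [0.45125861 0.78998313 0.56393608] 0.9960544217687075
[0.20115561 0.61759037 0.22157704] [-1.7990427e+02  6.8931385e-03  1.6196603e+02] 0.08714671563582373 0.0187
```

View pics/top0.png

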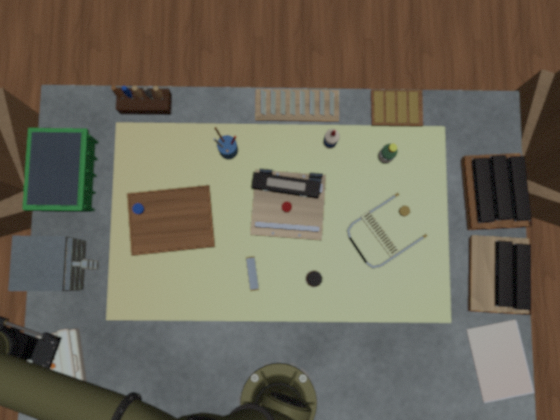

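View pics/side0.png

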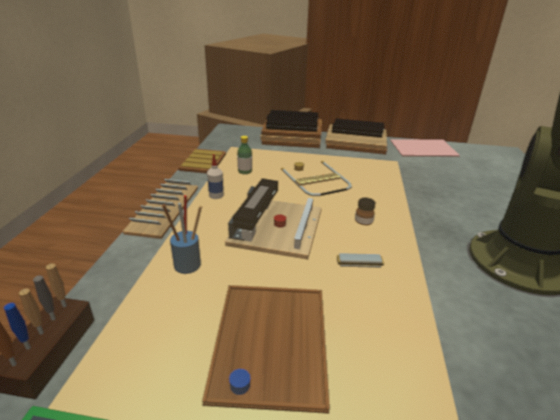

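The top view shows the tray at about (171,220), the fixture at (288,205) with the black case at (288,183), and the bow from crown (358,249) to ends (398,195)/(426,235) with the comb at (380,232). I'll enlarge it.

```bash
python3 - <<'E'
import cv2
a=cv2.imread("pics/top0.png")
cv2.imwrite("pics/c1.png",cv2.resize(a[160:280,238:438],None,fx=4,fy=4,interpolation=cv2.INTER_CUBIC))
cv2.imwrite("pics/c2.png",cv2.resize(a[175:265,115:225],None,fx=6,fy=6,interpolation=cv2.INTER_CUBIC))
E
```

```text
(no output)
```

View pics/c1.png

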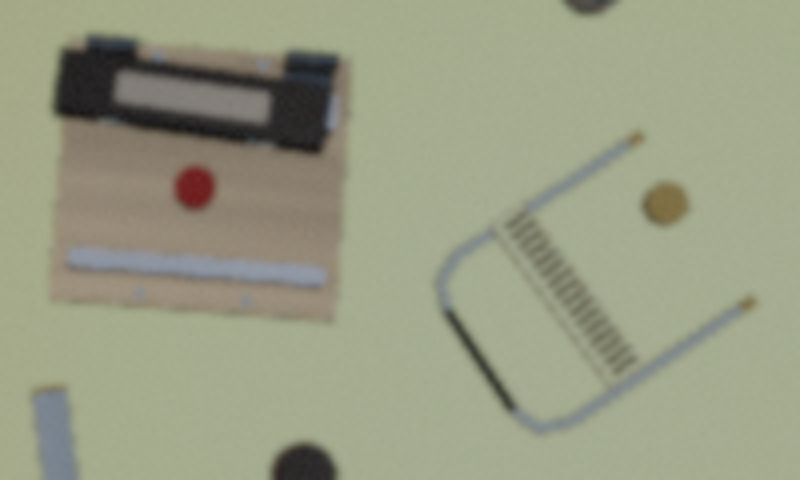

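View pics/c2.png

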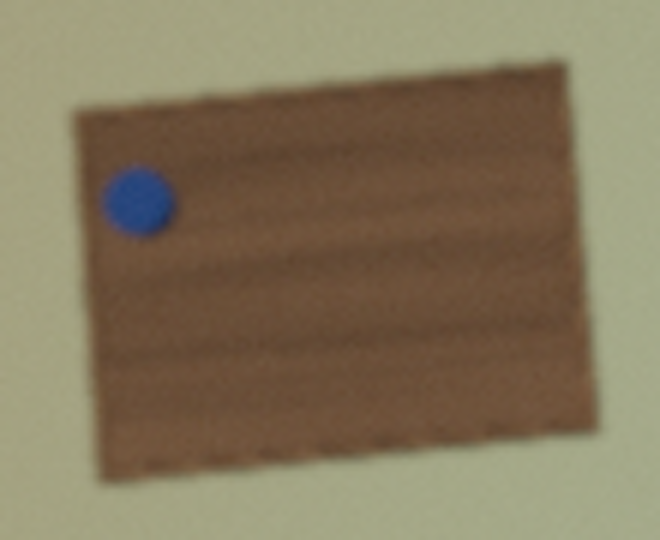

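Crop 1: bow tips at (637,138)/(750,302), sleeve (447,310)–(513,408), rest bar ends (68,258)/(325,276), board corners (350,58), (335,320), (50,300). Crop 2: tray corners (75,108), (565,65), (598,430), (102,482), with the blue tin at (140,203).

```bash
python3 - <<'E'
from h import *
d=np.load("top0.npz"); P=d["P"]; cal=(d["K"],d["Rm"],d["t"])
c1=lambda u,v,h:onplane(cal,((u+.5)/4-.5+238,(v+.5)/4-.5+160),h)[:2]
c2=lambda u,v,h:onplane(cal,((u+.5)/6-.5+115,(v+.5)/6-.5+175),h)[:2]
def ang(a): return np.degrees(np.arctan2(a[1],a[0]))
np.set_printoptions(precision=4,suppress=True)
def rect(m,name):
    q=P[m][:,:2]; r=cv2.minAreaRect((q*1000).astype(np.float32)); print(name,len(q),r,"z",np.median(P[m][:,2]))
X,Y,Z=P[...,0],P[...,1],P[...,2]
v,u=np.mgrid[:420,:560]; roi=lambda a,b,c,e:(u>a)&(u<b)&(v>c)&(v<e)
f=roi(245,335,160,245)
rect(f&(Z>.075)&(Z<.11),"case"); 
rect(f&(Z>.008)&(Z<.03),"board")
rect(f&(Z>.035)&(Z<.055)&roi(245,335,215,240),"bar")
rect(roi(360,400,205,257)&(Z>.0145)&(Z<.03),"comb")
rect(roi(120,220,175,265)&(Z>.010)&(Z<.03),"tray")
t=[c1(637,138,.0045),c1(750,302,.0045)];c=c1(480,359,.0045); m=(t[0]+t[1])/2
print("bow tips",t,np.linalg.norm(t[0]-t[1]),"crown",c,"len",np.linalg.norm(m-c),"yaw",ang(m-c),ang(t[0]-t[1])-90)
print("comb ctr",c1(567,297,.019), "bar",c1(68,258,.045),c1(325,276,.045),ang(c1(68,258,.045)-c1(325,276,.045))-90)
b=[c1(350,58,.015),c1(335,320,.015),c1(50,300,.015)];print("board",b,(b[0]+b[2])/2,ang(b[0]-b[1]),ang(b[2]-b[1])-90)
k=[c2(75,108,.014),c2(565,65,.014),c2(598,430,.014),c2(102,482,.014)]
print("tray",np.mean(k,0),ang(k[0]-k[1])-90,ang(k[3]-k[2])-90,ang(k[0]-k[3]),ang(k[1]-k[2]),"tin",c2(140,203,.026))
s=np.load("side0.npz");P=s["P"];X,Y,Z=P[...,0],P[...,1],P[...,2]
fc=roi(225,285,170,245)
g=(X>.45)&(X<.8)&(abs(Y)<.2)
rect(g&(Z>.085)&(Z<.1)&(Y<.12)&fc,"side case")
print("top z hist bench",np.median(np.load("top0.npz")["P"][290:310,130:230,2]))
E
```

```text
case 1182 ((623.162353515625, -12.96563720703125), (199.24566650390625, 51.27156066894531), 82.3457260131836) z 0.09121095780612976
board 2998 ((583.00732421875, -29.14654541015625), (254.49546813964844, 266.67279052734375), 0.9699764251708984) z 0.01531838960104893
bar 321 ((506.12884521484375, -18.0050048828125), (186.36279296875, 14.8914155960083), 86.27783203125) z 0.044829775788794705
comb 275 ((496.9413757324219, -298.60504150390625), (114.36955261230469, 146.21925354003906), 88.76702880859375) z 0.017938890712922807
tray 1594 ((528.3653564453125, 332.38067626953125), (264.9593200683594, 292.1263122558594), 2.373535394668579) z 0.01251478929818027
bow tips [array([ 0.6119, -0.3551]), array([ 0.4873, -0.4381])] 0.1496987967837043 crown [ 0.4424 -0.2334] len 0.19526335344298515 yaw -56.68879869959489 -56.31234110275701
comb ctr [ 0.4884 -0.2968] bar [0.5113 0.0758] [ 0.4999 -0.1134] -3.453909476730729
board [array([ 0.6694, -0.1352]), array([ 0.4698, -0.1234]), array([0.4828, 0.0898])] [ 0.5761 -0.0227] -3.362131471493739 -3.4635803694779383
tray [0.5258 0.3294] 5.722462864467914 6.548587516750857 6.673608748964916 6.562853948717654 tin [0.5569 0.4251]
side case 872 ((624.321044921875, -11.974052429199219), (201.5234375, 48.843711853027344), 81.80854797363281) z 0.089665720566113
top z hist bench 0.0015633669665569814
```

```bash
cat > plan.py <<'E'
import sys; from h import *
o=env.get_obs(); T=np.array(list(map(float,sys.argv[1:5])))
r=R.from_euler("xyz",o["tool_rot"],degrees=True); g=R.from_euler("xyz",[180,0,T[3]],degrees=True)
d=(r.inv()*g).as_rotvec()/np.pi; D=g.inv().apply(T[:3]-o["tool_pos"])/.08
print("now",np.round(o["tool_pos"],4),np.round(o["tool_rot"],2),"t",round(o["time_s"],2),"F",np.round(o["force"],1),"w",round(o["grip_width"],4),"gf",round(o["grasp_force"],1))
print("turn",np.round(d,4),"then shift",np.round(D,3),"(rows",int(np.ceil(np.linalg.norm(D)/.75)),")")
E
python3 -m creep '{"translation":[[0,0,0],[0,0,0],[0,0,0],[0,0,0]],"turn":[[0,0,0.055],[0,0,0.055],[0,0,0.055],[0,0,0.055]],"grip":[1,1,1,1]}'
python3 -m creep '{"translation":[[0,0,0],[0,0,0],[0,0,0],[0,0,0],[0,0,0]],"turn":[[0,0,0.055],[0,0,0.055],[0,0,0.055],[0,0,0.057],[0,0,0]],"grip":[1,1,1,1,1]}'
python3 plan.py .6237 -.0125 .2 82
```

```text
time_s: 0.6
tool_pos: [0.2012, 0.6177, 0.2219]
tool_rot: [-180.0, 0.0, 122.0]
force: [-0.5, -0.6, -0.1]
grip_width: 0.087
grasp_force: 0.0
time_s: 1.23
tool_pos: [0.2012, 0.6178, 0.222]
tool_rot: [180.0, 0.1, 82.5]
force: [-0.9, -0.4, 1.3]
grip_width: 0.0871
grasp_force: 0.0
now [0.2012 0.6178 0.222 ] [1.7999e+02 6.0000e-02 8.2520e+01] t 1.23 F [-0.9 -0.4  1.3] w 0.0871 gf 0.0
turn [0.     0.0003 0.0029] then shift [-7.067  6.327  0.275] (rows 13 )
```

```bash

python3 -m creep '{"translation":[[-0.5,0.45,0],[-0.5,0.45,0],[-0.5,0.45,0],[-0.5,0.45,0],[-0.5,0.45,0]],"turn":[[0,0,0.003],[0,0,0],[0,0,0],[0,0,0],[0,0,0]],"grip":[1,1,1,1,1]}' >/dev/null
python3 -m creep '{"translation":[[-0.5,0.45,0],[-0.5,0.45,0],[-0.5,0.45,0],[-0.5,0.45,0],[-0.5,0.45,0]],"turn":[[0,0,0],[0,0,0],[0,0,0],[0,0,0],[0,0,0]],"grip":[1,1,1,1,1]}' >/dev/null
python3 -m creep '{"translation":[[-0.5,0.45,0],[-0.5,0.45,0],[-0.5,0.45,0.1],[-0.5,0.45,0.1],[0,0,0]],"turn":[[0,0,0],[0,0,0],[0,0,0],[0,0,0],[0,0,0]],"grip":[1,1,1,1,1]}' >/dev/null
python3 plan.py .6237 -.0125 .2 82
python3 - <<'E'
from h import *
f,P,z,c=cam("wrist"); save("w1.png",f)
E
```

```text
now [ 0.6218 -0.0134  0.2054] [-179.96    0.25   81.6 ] t 3.1 F [-0.2  0.6 -0.4] w 0.0867 gf 0.0
turn [-0.0002  0.0014 -0.0022] then shift [0.014 0.022 0.067] (rows 1 )
```

View pics/w1.png

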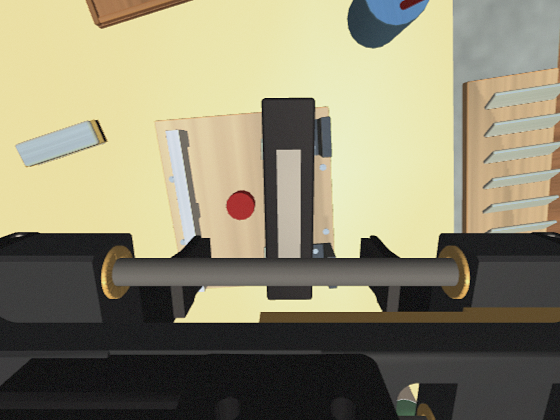

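The wrist view shows the case (column 288, rows 98–298) centred and parallel between the open fingers, so I'll go down and grip.

```bash

python3 -m creep '{"translation":[[0.01,0.02,0.4],[0,0,0.5],[0,0,0.5],[0,0,0.3],[0,0,0.17]],"turn":[[0,0,-0.002],[0,0,0],[0,0,0],[0,0,0],[0,0,0]],"grip":[1,1,1,1,1]}'
python3 -m creep '{"translation":[[0,0,0],[0,0,0],[0,0,0],[0,0,0],[0,0,0]],"turn":[[0,0,0],[0,0,0],[0,0,0],[0,0,0],[0,0,0]],"grip":[1,0.4,0.4,0.4,0.4]}' 30
python3 -m creep '{"translation":[[0,0,0],[0,0,0],[0,0,0]],"turn":[[0,0,0],[0,0,0],[0,0,0]],"grip":[0.4,0.4,0.4]}' 30
```

```text
time_s: 3.78
tool_pos: [0.622, -0.0045, 0.0557]
tool_rot: [-179.9, -0.1, 82.5]
force: [0.4, 1.5, 0.3]
grip_width: 0.0871
grasp_force: 0.0
time_s: 4.4
tool_pos: [0.6233, -0.0067, 0.0573]
tool_rot: [180.0, -0.0, 82.2]
force: [-0.9, 0.6, -0.3]
grip_width: 0.0549
grasp_force: 0.0
time_s: 4.78
tool_pos: [0.6236, -0.0068, 0.0572]
tool_rot: [179.9, -0.0, 82.2]
force: [1.4, -0.5, 1.7]
grip_width: 0.0476
grasp_force: 30.0
```

The fingertips sit below the case's underside, which wouldn't work on the tray floor. I'll regrip 14 mm higher and 5 mm along for centring.

```bash

python3 -m creep '{"translation":[[0,0,0],[0,0,0],[-0.07,0,-0.17],[0,0,0],[0,0,0]],"turn":[[0,0,0],[0,0,0],[0,0,0],[0,0,0],[0,0,0]],"grip":[0.7,0.7,0.7,0.7,0.4]}' 30
python3 -m creep '{"translation":[[0,0,0],[0,0,0],[0,0,0],[0,0,0]],"turn":[[0,0,0],[0,0,0],[0,0,0],[0,0,0]],"grip":[0.4,0.4,0.4,0.4]}' 35
python3 -m creep '{"translation":[[0,0,-0.1],[0,0,-0.3],[0,0,-0.5],[0,0,-0.5],[0,0,-0.3]],"turn":[[0,0,0],[0,0,0],[0,0,0],[0,0,0],[0,0,0]],"grip":[0.4,0.4,0.4,0.4,0.4]}'
python3 - <<'E'
from h import *
o=np.array([.526,.330]);a=np.radians(6.4);M=np.array([[np.cos(a),-np.sin(a)],[np.sin(a),np.cos(a)]])
print("case tgt",o+M@[-.042,-.003],"comb tgt",o+M@[.03,-.03])
E
python3 plan.py .4846 .3223 .2 96.4
```

```text
time_s: 5.4
tool_pos: [0.6225, -0.0124, 0.071]
tool_rot: [180.0, -0.0, 82.2]
force: [0.4, -0.2, 0.6]
grip_width: 0.0566
grasp_force: 0.0
time_s: 5.9
tool_pos: [0.6223, -0.0121, 0.0704]
tool_rot: [-180.0, -0.0, 82.2]
force: [-0.1, 0.3, 0.1]
grip_width: 0.0478
grasp_force: 35.0
time_s: 6.52
tool_pos: [0.6228, -0.0127, 0.2091]
tool_rot: [179.9, -0.0, 82.2]
force: [0.7, -0.5, -1.6]
grip_width: 0.0475
grasp_force: 35.0
case tgt [0.48459615 0.322337  ] comb tgt [0.55915711 0.30353103]
now [ 0.6228 -0.0127  0.2091] [ 1.7987e+02 -3.0000e-02  8.2200e+01] t 6.53 F [ 0.7 -0.5 -1.6] w 0.0475 gf 35.0
turn [ 0.0007 -0.0001 -0.0789] then shift [ 4.354 -1.25   0.114] (rows 7 )
```

```bash

python3 -m creep '{"translation":[[0,0,0],[0,0,0],[0,0,0],[0.3,-0.08,0],[0.5,-0.145,0]],"turn":[[0,0,-0.03],[0,0,-0.03],[0,0,-0.019],[0,0,0],[0,0,0]],"grip":[0.4,0.4,0.4,0.4,0.4]}' >/dev/null
python3 -m creep '{"translation":[[0.5,-0.145,0],[0.5,-0.145,0],[0.5,-0.145,0],[0.5,-0.145,0],[0.5,-0.145,0]],"turn":[[0,0,0],[0,0,0],[0,0,0],[0,0,0],[0,0,0]],"grip":[0.4,0.4,0.4,0.4,0.4]}' >/dev/null
python3 -m creep '{"translation":[[0.5,-0.145,0],[0.4,-0.12,0.1],[0.15,-0.04,0.2],[0,0,0.1],[0,0,0]],"turn":[[0,0,0],[0,0,0],[0,0,0],[0,0,0],[0,0,0]],"grip":[0.4,0.4,0.4,0.4,0.4]}' >/dev/null
python3 plan.py .4846 .3223 .0185 96.4
python3 - <<'E'
from h import *
f,P,z,c=cam("side"); Z=P[...,2]; v,u=np.mgrid[:420,:560]
m=(Z>.1)&(Z<.24)&(abs(P[...,0]-.4846)<.2)&(abs(P[...,1]-.32)<.15)&(f.max(-1)<60)
print(m.sum(),P[m].min(0),P[m].max(0))
E
```

```text
now [0.4841 0.3196 0.1735] [-1.7993e+02  1.4000e-01  9.6280e+01] t 8.4 F [ 0.6 -0.1 -2.5] w 0.0478 gf 35.0
turn [-0.0004  0.0008 -0.0007] then shift [0.033 0.011 1.937] (rows 3 )
1404 [0.4465394  0.23160805 0.1645261 ] [0.52018081 0.42055142 0.23370088]
```

```bash

python3 -m creep '{"translation":[[0.03,0.01,0.4],[0,0,0.5],[0,0,0.5],[0,0,0.3],[0,0,0.15]],"turn":[[0,0,0],[0,0,0],[0,0,0],[0,0,0],[0,0,0]],"grip":[0.4,0.4,0.4,0.4,0.4]}'
python3 -m creep '{"translation":[[0,0,0.03],[0,0,0.02],[0,0,0.02],[0,0,0.015],[0,0,0]],"turn":[[0,0,0],[0,0,0],[0,0,0],[0,0,0],[0,0,0]],"grip":[0.4,0.4,0.4,0.4,0.4]}'
```

```text
time_s: 9.07
tool_pos: [0.4845, 0.3231, 0.0258]
tool_rot: [-180.0, 0.1, 96.3]
force: [0.4, -0.6, -1.5]
grip_width: 0.0478
grasp_force: 35.0
time_s: 9.7
tool_pos: [0.4841, 0.3248, 0.02]
tool_rot: [180.0, -0.0, 96.5]
force: [0.0, 1.1, -2.2]
grip_width: 0.0473
grasp_force: 35.0
```

Still holding its weight; lower about 2 mm more.

```bash

python3 -m creep '{"translation":[[0,0,0.015],[0,0,0.015],[0,0,0],[0,0,0]],"turn":[[0,0,0],[0,0,0],[0,0,0],[0,0,0]],"grip":[0.4,0.4,0.4,0.4]}'
python3 -m creep '{"translation":[[0,0,0.01],[0,0,0.005],[0,0,0]],"turn":[[0,0,0],[0,0,0],[0,0,0]],"grip":[0.4,0.4,0.4]}'
```

```text
time_s: 10.2
tool_pos: [0.4841, 0.3248, 0.0175]
tool_rot: [180.0, -0.0, 96.4]
force: [0.2, -0.3, -0.5]
grip_width: 0.0476
grasp_force: 35.0
time_s: 10.58
tool_pos: [0.4841, 0.3248, 0.0174]
tool_rot: [-180.0, -0.0, 96.4]
force: [-2.3, -0.7, 7.7]
grip_width: 0.0475
grasp_force: 35.0
```

```bash

python3 -m creep '{"translation":[[0,0,0],[0,0,0],[0,0,0],[0,0,-0.2],[0,0,-0.4]],"turn":[[0,0,0],[0,0,0],[0,0,0],[0,0,0],[0,0,0]],"grip":[0.7,0.7,0.7,0.7,0.7]}'
python3 -m creep '{"translation":[[0,0,-0.5],[0,0,-0.5],[0,0,-0.5],[0,0,-0.3],[0,0,0]],"turn":[[0,0,0],[0,0,0.05],[0,0,0.05],[0,0,0.05],[0,0,0.05]],"grip":[1,1,1,1,1]}' >/dev/null
python3 -m creep '{"translation":[[0,0,0],[0,0,0],[0,0,0],[0,0,0]],"turn":[[0,0,0.05],[0,0,0.05],[0,0,0.05],[0,0,0]],"grip":[1,1,1,1]}' >/dev/null
python3 plan.py .49 -.298 .18 33.5
```

```text
time_s: 11.2
tool_pos: [0.4833, 0.3241, 0.0643]
tool_rot: [-179.9, 0.1, 96.4]
force: [1.1, 0.6, -0.2]
grip_width: 0.0609
grasp_force: 0.0
now [0.4842 0.3247 0.2092] [-1.7999e+02 -7.0000e-02  3.3530e+01] t 12.32 F [-0.8 -0.2  0.6] w 0.0868 gf 0.0
turn [-0.0001 -0.0004  0.0002] then shift [-4.235  6.53   0.365] (rows 11 )
```

```bash

python3 -m creep '{"translation":[[-0.35,0.54,0],[-0.35,0.54,0],[-0.35,0.54,0],[-0.35,0.54,0],[-0.35,0.54,0]],"turn":[[0,0,0],[0,0,0],[0,0,0],[0,0,0],[0,0,0]],"grip":[1,1,1,1,1]}' >/dev/null
python3 -m creep '{"translation":[[-0.35,0.54,0],[-0.35,0.54,0],[-0.35,0.54,0],[-0.35,0.54,0],[-0.35,0.54,0]],"turn":[[0,0,0],[0,0,0],[0,0,0],[0,0,0],[0,0,0]],"grip":[1,1,1,1,1]}' >/dev/null
python3 -m creep '{"translation":[[-0.35,0.54,0.1],[-0.3,0.45,0.2],[-0.08,0.14,0.1],[0,0,0],[0,0,0]],"turn":[[0,0,0],[0,0,0],[0,0,0],[0,0,0],[0,0,0]],"grip":[1,1,1,1,1]}' >/dev/null
python3 plan.py .49 -.298 .18 33.5
python3 - <<'E'
from h import *
f,P,z,c=cam("wrist"); save("w2.png",f); np.savez("w2.npz",f=f,P=P,K=c[0],Rm=c[1],t=c[2])
E
```

```text
now [ 0.4901 -0.2968  0.1767] [-1.7999e+02 -7.0000e-02  3.3580e+01] t 14.2 F [ 0.4  0.8 -0.2] w 0.0866 gf 0.0
turn [-0.0001 -0.0004  0.0005] then shift [-0.01   0.012 -0.042] (rows 1 )
```

View pics/w2.png

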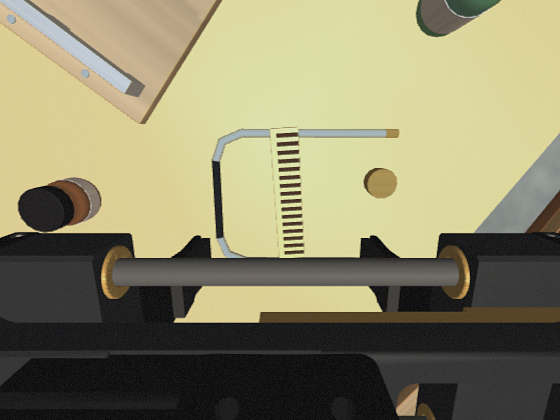

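The wrist view shows the comb from edges (270,129)/(299,127) at its far end to about (277,250)/(304,250), with the sleeve (216,162)–(220,238) and left tip (398,132). I'll convert those.

```bash
python3 - <<'E'
from h import *
np.set_printoptions(precision=4,suppress=True)
d=np.load("w2.npz"); P=d["P"]; cal=(d["K"],d["Rm"],d["t"])
p=lambda u,v,h:onplane(cal,(u,v),h)[:2]
an=lambda a:np.degrees(np.arctan2(a[1],a[0]))
a,b,c,e=p(270,129,.019),p(299,127,.019),p(277,250,.019),p(304,250,.019)
print("comb",a,b,c,e,"w",np.linalg.norm(b-a),np.linalg.norm(e-c),"axis",an(a-c),an(b-e))
far=(a+b)/2; ax=(a-c+b-e); ax/=np.linalg.norm(ax); print("ctr",far-.075*ax,an(ax))
s1,s2,t=p(216,162,.0045),p(220,238,.0045),p(398,132,.0045)
print("sleeve",s1,s2,np.linalg.norm(s1-s2),an(s1-s2)-90,"tip",t, "armdir",an(t-p(250,132.5,.0045)))
Z=P[...,2]; v,u=np.mgrid[:420,:560]; m=(u>255)&(u<320)&(v>120)&(v<256)&(Z>.0150)&(Z<.03)
r=cv2.minAreaRect((P[m][:,:2]*1000).astype(np.float32)); print(m.sum(),r)
m=(u>205)&(u<225)&(v>165)&(v<235)&(d["f"].max(-1)<70); print("sleeve med",np.median(P[m],0),m.sum())
E
```

```text
comb [ 0.5441 -0.2427] [ 0.5625 -0.2667] [ 0.4356 -0.3226] [ 0.4528 -0.3485] w 0.030265756272278743 0.031146909808576432 axis 36.38521744568339 36.74167485560246
ctr [ 0.4931 -0.2994] 36.564793688968706
sleeve [ 0.4806 -0.211 ] [ 0.4056 -0.2605] 0.08983090764384606 -56.56589100900544 tip [ 0.6188 -0.36  ] armdir -56.14931540330723
2076 ((511.3958435058594, -285.6919860839844), (106.14917755126953, 30.106714248657227), 37.09909439086914)
sleeve med [ 0.4458 -0.2345  0.009 ] 465
```

```bash

python3 -m creep '{"translation":[[0,0,0],[0,0,0]],"turn":[[0,0,-0.017],[0,0,0]],"grip":[0.8,0.8]}' >/dev/null
python3 plan.py .4931 -.2994 .004 36.6
```

```text
now [ 0.4903 -0.2965  0.1767] [ 1.7999e+02 -9.0000e-02  3.6620e+01] t 14.5 F [ 0.  -0.5  0.3] w 0.0751 gf 0.0
turn [ 0.     -0.0005  0.0001] then shift [0.007 0.05  2.159] (rows 3 )
```

```bash

python3 -m creep '{"translation":[[0.01,0.05,0.4],[0,0,0.5],[0,0,0.5],[0,0,0.4],[0,0,0.2]],"turn":[[0,0,0],[0,0,0],[0,0,0],[0,0,0],[0,0,0]],"grip":[0.8,0.8,0.8,0.8,0.8]}'
python3 -m creep '{"translation":[[0,0,0.07],[0,0,0.07],[0,0,0],[0,0,0]],"turn":[[0,0,0],[0,0,0],[0,0,0],[0,0,0]],"grip":[0.8,0.8,0.6,0.45]}'
python3 plan.py .4931 -.2994 .004 36.6
```

```text
time_s: 15.12
tool_pos: [0.4923, -0.2993, 0.0148]
tool_rot: [-179.9, 0.0, 36.5]
force: [-0.4, 0.1, 0.6]
grip_width: 0.0696
grasp_force: 0.0
time_s: 15.62
tool_pos: [0.4931, -0.3007, 0.0057]
tool_rot: [179.9, -0.0, 36.5]
force: [0.3, 0.5, 0.3]
grip_width: 0.0569
grasp_force: 0.0
now [ 0.4931 -0.3007  0.0057] [ 1.7994e+02 -5.0000e-02  3.6500e+01] t 15.62 F [0.3 0.5 0.3] w 0.0569 gf 0.0
turn [ 0.0003 -0.0003 -0.0005] then shift [ 0.009 -0.013  0.021] (rows 1 )
```

I'll grip slightly higher (tips 2 mm above the comb's underside) so it can be set on the floor.

```bash

python3 -m creep '{"translation":[[0,-0.01,-0.07],[0,0,0],[0,0,0],[0,0,0],[0,0,0]],"turn":[[0,0,0],[0,0,0],[0,0,0],[0,0,0],[0,0,0]],"grip":[0.45,0.45,0.2,0.2,0.2]}' 18
python3 -m creep '{"translation":[[0,0,0],[0,0,0],[0,0,0],[0,0,0]],"turn":[[0,0,0],[0,0,0],[0,0,0],[0,0,0]],"grip":[0.2,0.2,0.2,0.2]}'
```

```text
time_s: 16.25
tool_pos: [0.4921, -0.2997, 0.0106]
tool_rot: [-180.0, -0.0, 36.5]
force: [-0.5, 0.7, 0.9]
grip_width: 0.0294
grasp_force: 18.0
time_s: 16.75
tool_pos: [0.4921, -0.2997, 0.0106]
tool_rot: [-180.0, -0.0, 36.5]
force: [-0.3, 0.3, 0.8]
grip_width: 0.0296
grasp_force: 18.0
```

```bash

python3 -m creep '{"translation":[[0,0,-0.1],[0,0,-0.3],[0,0,-0.5],[0,0,-0.5],[0,0,-0.5]],"turn":[[0,0,0],[0,0,0],[0,0,0],[0,0,0],[0,0,0]],"grip":[0.2,0.2,0.2,0.2,0.2]}'
python3 -m creep '{"translation":[[0,0,-0.5],[0,0,0],[0,0,0],[0,0,0],[0,0,0]],"turn":[[0,0,0],[0,0,-0.03],[0,0,-0.05],[0,0,-0.05],[0,0,-0.05]],"grip":[0.2,0.2,0.2,0.2,0.2]}' >/dev/null
python3 -m creep '{"translation":[[0,0,0],[0,0,0],[0,0,0],[0,0,0],[0,0,0]],"turn":[[0,0,-0.05],[0,0,-0.05],[0,0,-0.04],[0,0,-0.013],[0,0,0]],"grip":[0.2,0.2,0.2,0.2,0.2]}'
python3 plan.py .5592 .3035 .18 96.4
python3 - <<'E'
from h import *
f,P,z,c=cam("side"); save("s1.png",f)
E
```

```text
time_s: 17.38
tool_pos: [0.4919, -0.3001, 0.1641]
tool_rot: [180.0, -0.0, 36.5]
force: [0.3, -0.3, 0.0]
grip_width: 0.0299
grasp_force: 18.0
time_s: 18.62
tool_pos: [0.4919, -0.3001, 0.2028]
tool_rot: [180.0, 0.0, 96.4]
force: [-0.6, -0.3, -1.3]
grip_width: 0.0298
grasp_force: 18.0
now [ 0.4919 -0.3001  0.2028] [1.7998e+02 1.0000e-02 9.6380e+01] t 18.62 F [-0.6 -0.3 -1.3] w 0.0298 gf 18.0
turn [ 0.0001  0.     -0.0001] then shift [7.404 1.677 0.285] (rows 11 )
```

View pics/s1.png

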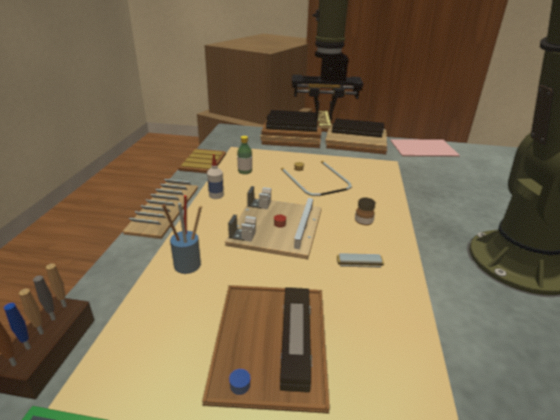

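The case lies in the tray at (297,335), clear of the blue tin, and the comb hangs level in the fingers at (325,121). On to the tray.

```bash

python3 -m creep '{"translation":[[0.3,0.07,0],[0.55,0.125,0],[0.55,0.125,0],[0.55,0.125,0],[0.55,0.125,0]],"turn":[[0,0,0],[0,0,0],[0,0,0],[0,0,0],[0,0,0]],"grip":[0.2,0.2,0.2,0.2,0.2]}' >/dev/null
python3 -m creep '{"translation":[[0.55,0.125,0],[0.55,0.125,0],[0.55,0.125,0],[0.55,0.125,0],[0.55,0.125,0]],"turn":[[0,0,0],[0,0,0],[0,0,0],[0,0,0],[0,0,0]],"grip":[0.2,0.2,0.2,0.2,0.2]}' >/dev/null
python3 -m creep '{"translation":[[0.55,0.125,0],[0.55,0.125,0],[0.55,0.12,0.1],[0.4,0.09,0.2],[0.1,0.02,0.1]],"turn":[[0,0,0],[0,0,0],[0,0,0],[0,0,0],[0,0,0]],"grip":[0.2,0.2,0.2,0.2,0.2]}' >/dev/null
python3 -m creep '{"translation":[[0,0,0],[0,0,0]],"turn":[[0,0,0],[0,0,0]],"grip":[0.2,0.2]}' >/dev/null
python3 plan.py .5592 .3035 .0076 96.4
python3 - <<'E'
from h import *
f,P,z,c=cam("top"); Z=P[...,2]
# case in tray from top
v,u=np.mgrid[:420,:560]; m=(u>120)&(u<215)&(v>185)&(v<262)&(Z>.03)&(Z<.05)
print(cv2.minAreaRect((P[m][:,:2]*1000).astype(np.float32)),np.median(Z[m]))
f,P,z,c=cam("side"); Z=P[...,2]; m=(Z>.13)&(Z<.20)&(abs(P[...,0]-.56)<.1)&(abs(P[...,1]-.30)<.11)&(f[...,0]>120)
print("comb z by y:",[(round(a,2),round(float(np.median(Z[m&(abs(P[...,1]-a)<.01)])),4)) for a in (.23,.25,.28,.33,.36,.375)])
E
```

```text
now [0.5597 0.3013 0.1714] [1.7994e+02 3.0000e-02 9.6270e+01] t 20.8 F [ 0.6 -0.1  0.4] w 0.0295 gf 18.0
turn [ 0.0003  0.0001 -0.0007] then shift [ 0.028 -0.003  2.048] (rows 3 )
((490.46319580078125, 263.87799072265625), (48.077884674072266, 80.33736419677734), 5.818180561065674) 0.03872047954614128
comb z by y: [(0.23, 0.1704), (0.25, 0.1718), (0.28, 0.1735), (0.33, 0.1767), (0.36, 0.1787), (0.38, 0.1784)]
```

```bash

python3 -m creep '{"translation":[[0.03,0,0.4],[0,0,0.5],[0,0,0.5],[0,0,0.35],[0,0,0.18]],"turn":[[0,0,0],[0,0,0],[0,0,0],[0,0,0],[0,0,0]],"grip":[0.2,0.2,0.2,0.2,0.2]}'
python3 -m creep '{"translation":[[0,0,0.03],[0,0,0.02],[0,0,0.02],[0,0,0.015],[0,0,0]],"turn":[[0,0,0],[0,0,0],[0,0,0],[0,0,0],[0,0,0]],"grip":[0.2,0.2,0.2,0.2,0.2]}'
```

```text
time_s: 21.52
tool_pos: [0.5582, 0.3047, 0.0152]
tool_rot: [-179.9, 0.0, 96.4]
force: [-1.5, 0.9, 2.2]
grip_width: 0.0292
grasp_force: 18.0
time_s: 22.15
tool_pos: [0.5597, 0.3061, 0.0118]
tool_rot: [179.9, -0.1, 96.4]
force: [-1.9, -3.0, 9.0]
grip_width: 0.0296
grasp_force: 18.0
```

Contact comes early because of the comb's tilted end; I'll ease the grip so it can settle flat, and keep lowering.

```bash

python3 -m creep '{"translation":[[0,0,0],[0,0,0],[0,0,0.02],[0,0,0.02],[0,0,0]],"turn":[[0,0,0],[0,0,0],[0,0,0],[0,0,0],[0,0,0]],"grip":[0.2,0.2,0.2,0.2,0.2]}' 4
python3 -m creep '{"translation":[[0,0,0],[0,0,0]],"turn":[[0,0,0],[0,0,0]],"grip":[0.2,0.2]}' 3
```

```text
time_s: 22.78
tool_pos: [0.5596, 0.3068, 0.0079]
tool_rot: [179.9, -0.1, 96.5]
force: [-1.4, -0.8, 4.8]
grip_width: 0.0294
grasp_force: 4.0
time_s: 23.02
tool_pos: [0.5596, 0.3067, 0.0072]
tool_rot: [179.9, -0.1, 96.5]
force: [0.5, 0.6, 4.9]
grip_width: 0.03
grasp_force: 3.0
```

```bash

python3 -m creep '{"translation":[[0,0,0],[0,0,0],[0,0,0],[0,0,-0.2],[0,0,-0.4]],"turn":[[0,0,0],[0,0,0],[0,0,0],[0,0,0],[0,0,0]],"grip":[0.42,0.42,0.42,0.42,0.42]}' 
python3 -m creep '{"translation":[[0,0,-0.5],[0,0,-0.5],[0,0,-0.5],[0,0,-0.3],[0,0,0]],"turn":[[0,0,0],[0,0,0.05],[0,0,0.05],[0,0,0.05],[0,0,0.05]],"grip":[0.6,0.6,0.6,0.6,0.6]}' >/dev/null
python3 -m creep '{"translation":[[0,0,0],[0,0,0],[0,0,0],[0,0,0]],"turn":[[0,0,0.05],[0,0,0.05],[0,0,0.05],[0,0,0]],"grip":[0.6,0.6,0.6,0.6]}' >/dev/null
python3 plan.py .444 -.2345 .16 33.6
python3 - <<'E'
from h import *
f,P,z,c=cam("side"); b=f[270:410,190:350]; save("s2.png",cv2.resize(b,None,fx=4,fy=4,interpolation=cv2.INTER_CUBIC))
Z=P[...,2]; a=np.radians(6.4); dx,dy=P[...,0]-.526,P[...,1]-.33; tx=dx*np.cos(a)+dy*np.sin(a); ty=-dx*np.sin(a)+dy*np.cos(a)
for n,x0 in (("case",-.042),("comb",.032),("floor",.0)):
  print(n,[round(float(np.median(Z[(abs(tx-x0)<.008)&(abs(ty-y)<.01)])),4) for y in (-.08,-.05,-.02,.02,.035)])
E
```

```text
time_s: 23.65
tool_pos: [0.556, 0.3047, 0.0529]
tool_rot: [-179.7, 0.2, 96.4]
force: [0.1, 0.3, 0.5]
grip_width: 0.0363
grasp_force: 0.0
now [0.5575 0.3056 0.198 ] [-1.7998e+02  1.2000e-01  3.3550e+01] t 24.77 F [-0.2  0.   0.3] w 0.0522 gf 0.0
turn [-0.0001  0.0006 -0.0003] then shift [-4.918  4.838  0.475] (rows 10 )
case [0.037, 0.0374, 0.0374, 0.0377, 0.2832]
comb [0.0151, 0.0154, 0.0155, 0.3974, 0.2914]
floor [0.0054, 0.0052, 0.4417, 0.335, 0.3092]
```

View pics/s2.png

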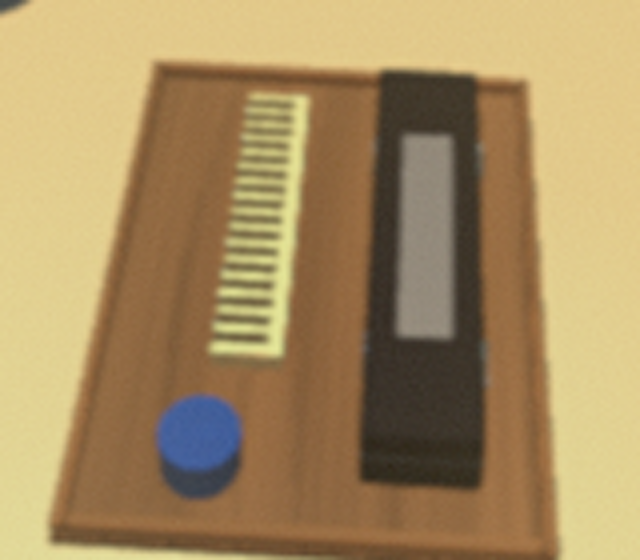

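Comb (265,225 in the crop) and case (425,280) both lie flat on the tray floor, clear of the blue tin. Now for the bow.

```bash

python3 -m creep '{"translation":[[-0.41,0.4,0],[-0.41,0.4,0],[-0.41,0.4,0],[-0.41,0.4,0],[-0.41,0.4,0]],"turn":[[0,0,0],[0,0,0],[0,0,0],[0,0,0],[0,0,0]],"grip":[0.6,0.6,0.6,0.6,0.6]}' >/dev/null
python3 -m creep '{"translation":[[-0.41,0.4,0],[-0.41,0.4,0],[-0.41,0.4,0],[-0.41,0.4,0],[-0.41,0.4,0]],"turn":[[0,0,0],[0,0,0],[0,0,0],[0,0,0],[0,0,0]],"grip":[0.6,0.6,0.6,0.6,0.6]}' >/dev/null
python3 -m creep '{"translation":[[-0.4,0.4,0.2],[-0.3,0.3,0.2],[-0.1,0.1,0.1],[0,0,0],[0,0,0]],"turn":[[0,0,0],[0,0,0],[0,0,0],[0,0,0],[0,0,0]],"grip":[0.6,0.6,0.6,0.6,0.6]}' >/dev/null
python3 plan.py .4435 -.2345 .16 33.6
python3 - <<'E'
from h import *
f,P,z,c=cam("wrist"); save("w3.png",f); np.savez("w3.npz",f=f,P=P,K=c[0],Rm=c[1],t=c[2])
E
```

```text
now [ 0.4434 -0.2298  0.1584] [-1.7997e+02 -3.0000e-02  3.3560e+01] t 26.7 F [-0.2 -0.   0.7] w 0.0522 gf 0.0
turn [-0.0001 -0.0002 -0.0002] then shift [-0.032  0.05  -0.02 ] (rows 1 )
```

View pics/w3.png

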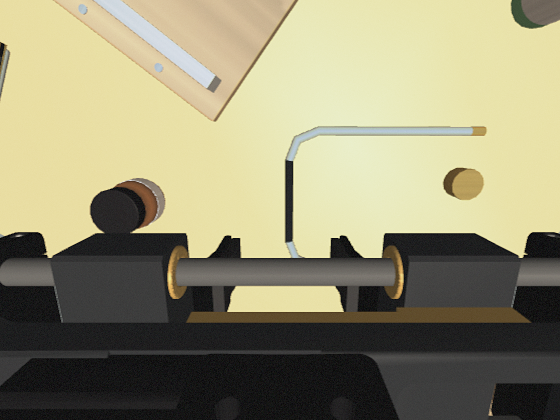

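The wrist view shows the sleeve from (290,160) to (290,242), the left tip at (486,131), and the arm running straight back to (320,131).

```bash
python3 - <<'E'
from h import *
np.set_printoptions(precision=4,suppress=True)
d=np.load("w3.npz"); P=d["P"]; cal=(d["K"],d["Rm"],d["t"])
p=lambda u,v,h:onplane(cal,(u,v),h)[:2]
an=lambda a:np.degrees(np.arctan2(a[1],a[0]))
s1,s2,t,q=p(290,160,.0045),p(290,242,.0045),p(486,131,.0045),p(320,131,.0045)
c=(s1+s2)/2; print("sleeve",s1,s2,np.linalg.norm(s1-s2),an(s1-s2)-90,"ctr",c,"tip",t,"arm",an(t-q))
b=np.radians(-56.5); print("crown from tip",t-np.array([[np.cos(b),-np.sin(b)],[np.sin(b),np.cos(b)]])@[.2,.075])
E=np.array([.5755,-.0230]);b=np.radians(-3.45);M=np.array([[np.cos(b),-np.sin(b)],[np.sin(b),np.cos(b)]])
print("board corner seen",p(214,121,.015),"model",E+M@[-.1,-.108],"bar end seen",p(215,92,.045),"model(-x corner)",E+M@[-.077,-.095])
E
```

```text
sleeve [ 0.4826 -0.2106] [ 0.4063 -0.2618] 0.09183642610214098 -56.12168101867502 ctr [ 0.4444 -0.2362] tip [ 0.6191 -0.3624] arm -56.358209053219596
crown from tip [ 0.4462 -0.2371]
board corner seen [ 0.4732 -0.1261] model [ 0.4692 -0.1248] bar end seen [ 0.4974 -0.1211] model(-x corner) [ 0.4929 -0.1132]
```

```bash

python3 -m creep '{"translation":[[-0.04,0.055,0.4],[0,0,0.5],[0,0,0.5],[0,0,0.3],[0,0,0.15]],"turn":[[0,0,-0.001],[0,0,0],[0,0,0],[0,0,0],[0,0,0]],"grip":[0.5,0.5,0.5,0.5,0.5]}'
python3 -m creep '{"translation":[[0,0,0.04],[0,0,0.03],[0,0,0],[0,0,0]],"turn":[[0,0,0],[0,0,0],[0,0,0],[0,0,0]],"grip":[0.5,0.5,0.5,0.5]}'
python3 plan.py .4440 -.2355 .003 33.7
```

```text
time_s: 27.38
tool_pos: [0.4427, -0.2348, 0.0092]
tool_rot: [-179.9, 0.0, 33.7]
force: [0.1, -0.6, -0.4]
grip_width: 0.0434
grasp_force: 0.0
time_s: 27.88
tool_pos: [0.4434, -0.2361, 0.0051]
tool_rot: [180.0, -0.1, 33.6]
force: [-0.1, -0.8, 1.1]
grip_width: 0.0437
grasp_force: 0.0
now [ 0.4434 -0.2361  0.0051] [ 1.7996e+02 -6.0000e-02  3.3640e+01] t 27.88 F [-0.1 -0.8  1.1] w 0.0437 gf 0.0
turn [ 0.0002 -0.0004 -0.0004] then shift [ 0.01  -0.002  0.027] (rows 1 )
```

```bash

python3 -m creep '{"translation":[[0.01,0,0.03],[0,0,0],[0,0,0],[0,0,0],[0,0,0]],"turn":[[0,0,0],[0,0,0],[0,0,0],[0,0,0],[0,0,0]],"grip":[0.5,0.3,0,0,0]}' 30
python3 -m creep '{"translation":[[0,0,0],[0,0,0],[0,0,0],[0,0,0],[0,0,0]],"turn":[[0,0,0],[0,0,0],[0,0,0],[0,0,0],[0,0,0]],"grip":[0,0,0,0,0]}' 45
python3 -m creep '{"translation":[[0,0,-0.1],[0,0,-0.3],[0,0,-0.5],[0,0,-0.5],[0,0,-0.5]],"turn":[[0,0,0],[0,0,0],[0,0,0],[0,0,0],[0,0,0]],"grip":[0,0,0,0,0]}'
```

```text
time_s: 28.5
tool_pos: [0.4435, -0.2356, 0.0022]
tool_rot: [-180.0, -0.0, 33.6]
force: [-1.0, 0.1, 0.3]
grip_width: 0.0113
grasp_force: 0.0
time_s: 29.12
tool_pos: [0.4435, -0.2356, 0.0022]
tool_rot: [-180.0, -0.0, 33.6]
force: [-0.2, -0.7, 0.5]
grip_width: 0.0075
grasp_force: 45.0
time_s: 29.75
tool_pos: [0.4432, -0.2358, 0.1555]
tool_rot: [-180.0, 0.0, 33.6]
force: [1.0, 1.0, -0.7]
grip_width: 0.0075
grasp_force: 45.0
```

```bash

python3 -m creep '{"translation":[[0,0,0],[0,0,0],[0,0,0],[0,0,0],[0,0,0]],"turn":[[0,0,-0.02],[0,0,-0.04],[0,0,-0.05],[0,0,-0.05],[0,0,-0.05]],"grip":[0,0,0,0,0]}' >/dev/null
python3 -m creep '{"translation":[[0,0,0],[0,0,0],[0,0,0],[0,0,0],[0,0,0]],"turn":[[0,0,-0.045],[0,0,-0.03],[0,0,-0.009],[0,0,0],[0,0,0]],"grip":[0,0,0,0,0]}' 
python3 plan.py .4547 -.0157 .13 86.55
```

```text
time_s: 31.0
tool_pos: [0.4435, -0.2356, 0.1542]
tool_rot: [180.0, -0.0, 86.5]
force: [0.2, -0.5, -0.1]
grip_width: 0.0076
grasp_force: 45.0
now [ 0.4435 -0.2356  0.1542] [ 1.7999e+02 -1.0000e-02  8.6490e+01] t 31.0 F [ 0.2 -0.5 -0.1] w 0.0076 gf 45.0
turn [ 0.     -0.     -0.0004] then shift [ 2.752 -0.026  0.303] (rows 4 )
```

```bash

python3 -m creep '{"translation":[[0.25,0,0],[0.45,0,0],[0.5,0,0],[0.5,0,0],[0.5,0,0]],"turn":[[0,0,0],[0,0,0],[0,0,0],[0,0,0],[0,0,0]],"grip":[0,0,0,0,0]}' >/dev/null
python3 -m creep '{"translation":[[0.35,-0.01,0],[0.15,-0.01,0.1],[0.05,0,0.1],[0,0,0.1],[0,0,0]],"turn":[[0,0,0],[0,0,0],[0,0,0],[0,0,0],[0,0,0]],"grip":[0,0,0,0,0]}' 
python3 plan.py .4547 -.0157 .13 86.55
python3 - <<'E'
from h import *
f,P,z,c=cam("wrist"); np.savez("w4.npz",f=f,P=P,K=c[0],Rm=c[1],t=c[2])
g,Q,z,c=cam("side"); np.savez("s4.npz",f=g,P=Q,K=c[0],Rm=c[1],t=c[2])
h,Q,z,c=cam("top"); np.savez("t4.npz",f=h,P=Q,K=c[0],Rm=c[1],t=c[2])
A=cv2.resize(f[:300,100:],(460,300)); B=cv2.resize(g[150:270,215:335],(340,300+40)); C=cv2.resize(h[155:255,235:345],None,fx=4,fy=2.6)
o=np.zeros((600,800,3),np.uint8); o[:300,:460]=A; o[:340,460:]=B; o[340:600,:440]=C[:260]; save("mix.png",o)
E
```

```text
time_s: 32.25
tool_pos: [0.4545, -0.0172, 0.1293]
tool_rot: [-179.9, 0.1, 86.4]
force: [-0.2, 0.3, -0.8]
grip_width: 0.0073
grasp_force: 45.0
now [ 0.4545 -0.0172  0.1293] [-1.7991e+02  6.0000e-02  8.6430e+01] t 32.25 F [-0.2  0.3 -0.8] w 0.0073 gf 45.0
turn [-0.0005  0.0003 -0.0007] then shift [ 0.018  0.001 -0.009] (rows 1 )
```

View pics/mix.png

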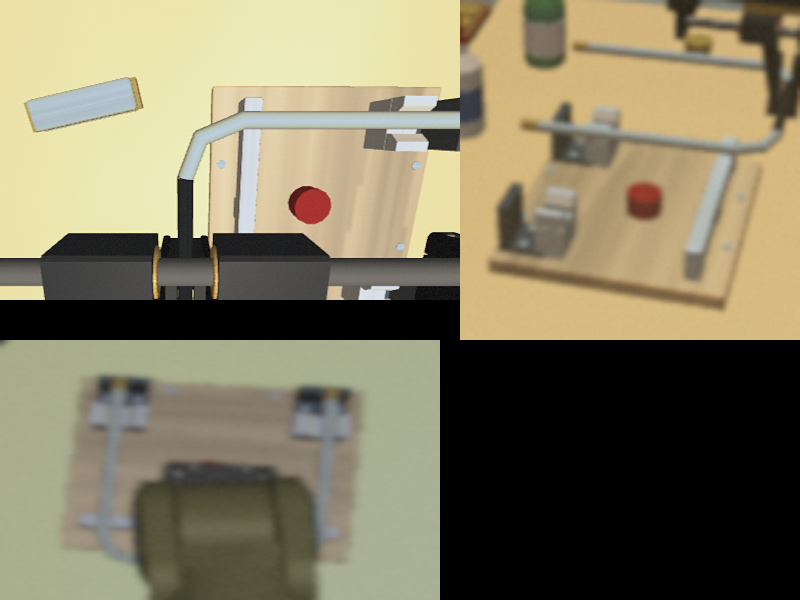

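The composite shows the bow held over the fixture: both tips above the stops at (118,384)/(332,394), arms above the notches, and nothing near them. I'll check tilt and offsets with depth.

```bash
python3 - <<'E'
from h import *
E=np.array([.5755,-.0230]);b=np.radians(-3.45);M=np.array([[np.cos(b),-np.sin(b)],[np.sin(b),np.cos(b)]])
np.set_printoptions(precision=4,suppress=True)
for n in("s4","t4","w4"):
    d=np.load(n+".npz"); P=d["P"].reshape(-1,3); f=d["f"].reshape(-1,3).astype(int); F=(P[:,:2]-E)@M; Z=P[:,2]
    for s in(1,-1):
        m=(abs(F[:,1]-s*.075)<.018)&(Z>.115)&(Z<.155)&(F[:,0]>-.06)&(F[:,0]<.12)
        if m.sum()>15:
            x,y,z=F[m,0],F[m,1],Z[m]; br=x>np.percentile(x,97)
            print(n,"arm",s,m.sum(),"tipx",np.percentile(x,[95,99,100]),"y(x) at 0,.08",np.polyval(np.polyfit(x,y,1),[0,.08]),"z at -.05,.08",np.polyval(np.polyfit(x,z,1),[-.05,.08]))
        for nm,x0,w in(("saddle",.05,.018),("stop",.09,.011)):
            m=(abs(F[:,1]-s*.075)<.03)&(Z>.054)&(Z<.064)&(abs(F[:,0]-x0)<w)
            if m.sum()>8: print(n,nm,s,m.sum(),"x",np.percentile(F[m,0],[3,97]),"y",np.percentile(F[m,1],[2,98]))
    m=(Z>.042)&(Z<.049)&(abs(F[:,0]+.07)<.012)&(abs(F[:,1])<.11)
    if m.sum()>10:
        pf=np.polyfit(F[m,1],F[m,0],1); print(n,"bar x at y=0",pf[1],"slope deg",np.degrees(pf[0]),"y",np.percentile(F[m,1],[1,99]))
E
```

```text
s4 arm 1 243 tipx [0.0713 0.0774 0.0781] y(x) at 0,.08 [0.0769 0.0767] z at -.05,.08 [0.1314 0.1294]
s4 saddle 1 67 x [0.0396 0.062 ] y [0.0546 0.0967]
s4 stop 1 51 x [0.0863 0.0961] y [0.0561 0.0967]
s4 arm -1 187 tipx [0.0716 0.0778 0.0784] y(x) at 0,.08 [-0.0727 -0.0731] z at -.05,.08 [0.1313 0.1291]
s4 saddle -1 40 x [0.0388 0.0615] y [-0.095  -0.0566]
s4 stop -1 29 x [0.0854 0.0952] y [-0.0914 -0.0566]
s4 bar x at y=0 -0.06894878188322015 slope deg 0.24770516043483853 y [-0.0907  0.0957]
t4 arm 1 156 tipx [0.0731 0.0782 0.0795] y(x) at 0,.08 [0.0752 0.0752] z at -.05,.08 [0.1359 0.1335]
t4 saddle 1 47 x [0.0408 0.0625] y [0.0571 0.094 ]
t4 stop 1 32 x [0.0859 0.0963] y [0.0567 0.0935]
t4 arm -1 155 tipx [0.0728 0.0772 0.0778] y(x) at 0,.08 [-0.0745 -0.0743] z at -.05,.08 [0.1347 0.1337]
t4 saddle -1 50 x [0.0392 0.0607] y [-0.0929 -0.0548]
t4 stop -1 29 x [0.0859 0.0957] y [-0.092  -0.0547]
t4 bar x at y=0 -0.0693345350211267 slope deg 0.8702942358114031 y [-0.0922  0.094 ]
w4 arm 1 2824 tipx [0.017  0.0205 0.0233] y(x) at 0,.08 [0.0738 0.0737] z at -.05,.08 [0.1346 0.1321]
w4 saddle 1 1073 x [0.042  0.0656] y [0.0549 0.0938]
w4 stop 1 151 x [0.0883 0.0906] y [0.0546 0.0705]
w4 saddle -1 557 x [0.0413 0.0647] y [-0.0952 -0.0603]
w4 bar x at y=0 -0.06642014196615433 slope deg 0.333747439536666 y [-0.0152  0.0935]
```

The bow is aligned within about 1 mm with roughly a 7 mm gap to the stops, tips drooping only 1°. Lowering.

```bash

python3 -m creep '{"translation":[[0,0,0.2],[0,0,0.3],[0,0,0.25],[0,0,0.12],[0,0,0]],"turn":[[0,0,0],[0,0,0],[0,0,0],[0,0,0],[0,0,0]],"grip":[0,0,0,0,0]}'
python3 -m creep '{"translation":[[0,0,0.03],[0,0,0.02],[0,0,0.02],[0,0,0]],"turn":[[0,0,0],[0,0,0],[0,0,0],[0,0,0]],"grip":[0,0,0,0]}'
```

```text
time_s: 33.02
tool_pos: [0.4546, -0.0162, 0.0598]
tool_rot: [-179.9, 0.1, 86.5]
force: [0.6, 0.6, 0.5]
grip_width: 0.0075
grasp_force: 45.0
time_s: 33.52
tool_pos: [0.4552, -0.0158, 0.055]
tool_rot: [180.0, -0.0, 86.5]
force: [-0.2, 0.4, -0.5]
grip_width: 0.0079
grasp_force: 45.0
```

```bash

python3 -m creep '{"translation":[[0,0,0.025],[0,0,0.025],[0,0,0.02],[0,0,0]],"turn":[[0,0,0],[0,0,0],[0,0,0],[0,0,0]],"grip":[0,0,0,0]}'
python3 -m creep '{"translation":[[0,0,0.015],[0,0,0.01],[0,0,0]],"turn":[[0,0,0],[0,0,0],[0,0,0]],"grip":[0,0,0]}'
python3 - <<'E'
from h import *
E=np.array([.5755,-.0230]);b=np.radians(-3.45);M=np.array([[np.cos(b),-np.sin(b)],[np.sin(b),np.cos(b)]])
np.set_printoptions(precision=4,suppress=True)
for n in("side","top"):
    f,P,_,_=cam(n); P=P.reshape(-1,3); f=f.reshape(-1,3).astype(int); F=(P[:,:2]-E)@M; Z=P[:,2]
    for s in(1,-1):
        m=(abs(F[:,1]-s*.075)<.012)&(Z>.035)&(Z<.075)&(F[:,0]>-.05)&(F[:,0]<.03)
        x,z=F[m,0],Z[m]; print(n,s,m.sum(),"y",np.median(F[m,1]),"z at -.05,.08",np.polyval(np.polyfit(x,z,1),[-.05,.08]))
        m=(abs(F[:,1]-s*.075)<.012)&(Z>.045)&(Z<.065)&(F[:,0]>.063)&(F[:,0]<.09)&(f[:,0]-f[:,2]>35)
        if m.sum()>3: print("  brass",m.sum(),"x",np.percentile(F[m,0],[5,95]),"y",np.median(F[m,1]),"z",np.median(Z[m]))
E
```

```text
time_s: 34.02
tool_pos: [0.4551, -0.0159, 0.0492]
tool_rot: [-180.0, 0.0, 86.5]
force: [-0.0, -0.6, -1.1]
grip_width: 0.0074
grasp_force: 45.0
time_s: 34.4
tool_pos: [0.4552, -0.0159, 0.0473]
tool_rot: [180.0, -0.0, 86.5]
force: [0.2, 0.3, -0.1]
grip_width: 0.0075
grasp_force: 45.0
side 1 132 y 0.07863624018906111 z at -.05,.08 [0.0504 0.0508]
  brass 18 x [0.0654 0.0859] y 0.07745376950312975 z 0.051294749064318496
side -1 98 y -0.07151194182613273 z at -.05,.08 [0.0499 0.0498]
  brass 18 x [0.0671 0.0859] y -0.07302639374911996 z 0.05087262759658595
top 1 83 y 0.07646953687451254 z at -.05,.08 [0.053  0.0548]
  brass 8 x [0.0674 0.0763] y 0.07573268343034717 z 0.055685080642910306
top -1 81 y -0.07290783795189426 z at -.05,.08 [0.0538 0.0538]
  brass 9 x [0.0689 0.0762] y -0.0738334790441473 z 0.05581650456878242
```

Seated: tube tops read about 54 mm all round. Release gently and lift.

```bash

python3 -m creep '{"translation":[[0,0,0],[0,0,0],[0,0,0]],"turn":[[0,0,0],[0,0,0],[0,0,0]],"grip":[0,0,0]}' 4
python3 -m creep '{"translation":[[0,0,0],[0,0,0],[0,0,0],[0,0,0],[0,0,0]],"turn":[[0,0,0],[0,0,0],[0,0,0],[0,0,0],[0,0,0]],"grip":[0.15,0.3,0.4,0.4,0.4]}'
python3 -m creep '{"translation":[[0,0,-0.1],[0,0,-0.3],[0,0,-0.5],[0,0,-0.5],[0,0,-0.4]],"turn":[[0,0,0],[0,0,0],[0,0,0],[0,0,0],[0,0,0]],"grip":[0.4,0.4,0.4,0.4,0.4]}'
python3 - <<'E'
from h import *
E=np.array([.5755,-.0230]);b=np.radians(-3.45);M=np.array([[np.cos(b),-np.sin(b)],[np.sin(b),np.cos(b)]])
np.set_printoptions(precision=4,suppress=True)
for n in("side","top"):
    f,P,_,_=cam(n); P=P.reshape(-1,3); f=f.reshape(-1,3).astype(int); F=(P[:,:2]-E)@M; Z=P[:,2]
    for s in(1,-1):
        m=(abs(F[:,1]-s*.075)<.012)&(Z>.035)&(Z<.075)&(F[:,0]>-.06)&(F[:,0]<.03)
        x,z=F[m,0],Z[m]; print(n,s,m.sum(),"y",np.median(F[m,1]),"z at -.05,.08",np.polyval(np.polyfit(x,z,1),[-.05,.08]))
        m=(abs(F[:,1]-s*.075)<.012)&(Z>.045)&(Z<.065)&(F[:,0]>.063)&(F[:,0]<.09)&(f[:,0]-f[:,2]>35)
        if m.sum()>3: print("  brass",m.sum(),"x",np.percentile(F[m,0],[5,95]),"y",np.median(F[m,1]),"z",np.median(Z[m]))
    m=(abs(F[:,1])<.04)&(F[:,0]>-.14)&(F[:,0]<-.102)&(Z>.03)&(Z<.07)&(f.max(1)<80)
    if m.sum(): print("  sleeve",m.sum(),np.median(F[m],0),np.median(Z[m]))
E
```

```text
time_s: 34.88
tool_pos: [0.4552, -0.0159, 0.0474]
tool_rot: [180.0, -0.0, 86.5]
force: [-0.7, -0.1, -0.2]
grip_width: 0.009
grasp_force: 4.0
time_s: 35.5
tool_pos: [0.4552, -0.0159, 0.0474]
tool_rot: [180.0, -0.0, 86.5]
force: [-0.6, -0.5, 0.6]
grip_width: 0.0336
grasp_force: 0.0
time_s: 36.12
tool_pos: [0.4556, -0.0161, 0.1936]
tool_rot: [179.9, -0.1, 86.5]
force: [0.3, 0.0, 0.1]
grip_width: 0.035
grasp_force: 0.0
side 1 148 y 0.07840961840787256 z at -.05,.08 [0.0503 0.0505]
  brass 17 x [0.0673 0.0865] y 0.07763586599570668 z 0.0512202993370703
side -1 112 y -0.07183016918627973 z at -.05,.08 [0.0496 0.0503]
  brass 16 x [0.0671 0.0855] y -0.0720020737397583 z 0.04978684961934636
  sleeve 17 [-0.1204  0.005 ] 0.053043115618383506
top 1 91 y 0.07660855783514793 z at -.05,.08 [0.0535 0.0548]
  brass 8 x [0.068  0.0772] y 0.07589645431775768 z 0.05384607405459979
top -1 36 y -0.07366924879224152 z at -.05,.08 [0.0479 0.0593]
  brass 8 x [0.0693 0.0761] y -0.07415775234371078 z 0.05378517549164915
```

```bash

python3 -m creep '{"translation":[[0,0,0],[0,0,0],[0,0,0]],"turn":[[0,0,0],[0,0,0],[0,0,0]],"grip":[0.4,0.4,0.4]}' >/dev/null
python3 -c "from cell import env; print(env.sign_off())"
```

```text
the job is handed in; nothing more can be done
None
```

The job is handed in at about 36 s of the 70 s allowed. The case and comb lie flat side by side in the tray. The bow rests in both notches with its tips about 5–6 mm short of the stops by camera depth, and the gripper is open and clear. No verdict was returned.

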